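Start the clamp bolt in its boss

TASK

Take the brass T-bolt from the rack and stand it in the threaded boss of the block clamp, so that its red handle end (the nose) points about a quarter turn clockwise from the boss's red mark and the nose rests on top of the thread. Pressing lightly, turn it backward (anticlockwise from above) until the nose drops off the end of the thread at the red mark, then turn it forward (clockwise) one full turn, regripping as needed, so that the thread is properly started. Finish while still holding the handle in the gripper, bolt upright and at rest, and leave the black bolt and all else where they are.

Things in the scene. Friction and masses are not known exactly. Their poses are not given: they have to be found in the camera images.
- bolt: Brass clamp bolt, 100 mm tall, about 0.25 kg, standing upright in a hole of the rack. Origin: centre of the foot of its shank; z up along the shank, x towards its nose. Shank 16 mm in diameter, tapered at the foot. T-handle on top: a brass bar 48 mm along x, 14 mm along y, from 78 to 100 mm above the origin; its end on the nose's side is painted red
- nose (a point): Centre of the bolt's nose, the start of its right-hand thread: a stub 3.6 mm thick sticking out of the shank along the bolt's +x, 44 mm above its origin, out to 15.6 mm from the axis (this point: 13 mm). It alone touches the boss's thread; the thread turn seen above it is for looks only
- grip (a point): Centre of the brass bolt's T-handle, 89 mm above the bolt's origin; grip the bar across its 14 mm (bolt's y). A half turn of the gripper fits it as well; open fingers can swing round the bar without rising
- rack: Wooden rack, fixed, 75 x 200 x 50 mm, origin under its centre; two upright holes 18 mm wide, 41 mm deep, 100 mm apart along its y. Each holds a bolt, lifted straight up and out
- clamp: Fixed block clamp: wooden base 130 (x) x 230 (y) x 18 mm, cards on it (top at 34 mm), a green yoke along y (top at 76 mm) with an upright dark steel boss in its middle, 44 mm across, rim at 98.5 mm. Origin: under the boss's axis, on the table; z up, x towards the red mark on the rim and the red dash on the base. Guide bore 18 mm wide from 52 to 78 mm up, thread above it
- thread_start (a point): On the boss's axis at the height of its thread's upper end, 100 mm above the table; axes as the clamp's. The thread is a right-hand ridge 2.4 mm thick, 9.4 mm in inner radius, 8 mm per turn: its upper end lies 30 degrees clockwise (from above) of +x, and from there it winds clockwise and down. With the nose on the ridge the bolt's origin is 42 mm below the ridge's top
- drop_gap (a point): The gap at the red mark, 13 mm from the boss's axis along the clamp's +x, 93 mm up. It is 60 degrees wide, centred on +x. A nose turned backward off the ridge's upper end drops about 7 mm here, onto the ridge one turn below. Turned forward from there it runs under the ridge's upper end and the bolt sinks 8 mm per turn, with some 2 mm of play up and down
- stop_tooth (a point): Small steel stop tooth in the boss, 3 mm thick, at the gap's far side, 30 degrees anticlockwise (from above) of +x, 13.5 mm from the axis, its top 102 mm up. It stops a nose turned backward beyond the gap; it also jams the nose if the bolt is turned forward round the top of the ridge without having dropped
- black_bolt: another T-handled bolt, steel shank and black plastic handle, same outline as the brass one but without thread; stands in the rack's other hole. Not used, leave it alone. Origin: centre of the foot of its shank
- mallet: small hammer with a wooden handle, bystander, lying on the table
- punch: hand punch with a dark wooden handle, bystander, lying on the table
- tin: red round tin, 76 mm across and 92 mm tall, bystander; origin under its centre
- print_block: carved wooden printing block 110 x 75 x 32 mm, bystander; origin under its centre
- steel_rule: flat dark steel bar 30 x 200 x 5 mm, bystander; origin under its centre
- cards_b: stack of pale card strips 75 x 130 x 48 mm, bystander; origin under its centre
There are look-alikes about, which are no part of the job. Several things have the shape of the bolt; the one meant has the colours described above.

How it is judged:
On the way, in this order (a step that is already met when the one before it is completed fails the run):
1. the brass bolt stands upright in the boss, nose resting on top of the thread ridge about a quarter turn clockwise from the red mark (within 40 degrees) (horizontal distance between bolt and clamp below 0.004 m and angle between bolt's own z axis and vertical below 0.12 rad and y of nose in the frame of thread_start below -0.0096 m and z of nose in the frame of thread_start between -0.0032 and 0.0028 m), for 0.1 s.
2. turned backward, the nose comes back along the top of the ridge to the thread's upper end (horizontal distance between bolt and clamp below 0.004 m and angle between bolt's own z axis and vertical below 0.12 rad and y of nose in the frame of thread_start between -0.0094 and -0.0055 m and x of nose in the frame of thread_start above 0 m and z of nose in the frame of thread_start between -0.003 and 0.0035 m), for 0.02 s.
3. the nose has dropped off the thread's end into the gap at the red mark, at least 4 mm below the ridge's upper end (horizontal distance between bolt and clamp below 0.004 m and angle between bolt's own z axis and vertical below 0.12 rad and z of nose in the frame of thread_start between -0.0085 and -0.004 m and x of nose in the frame of thread_start above 0.006 m), for 0.1 s.
4. turned forward half way round, the nose is under the ridge on the side away from the red mark (horizontal distance between bolt and clamp below 0.004 m and angle between bolt's own z axis and vertical below 0.12 rad and z of nose in the frame of thread_start between -0.0125 and -0.007 m and x of nose in the frame of thread_start below -0.008 m), for 0.02 s.
At the end, for the whole second after the job is handed in: The brass bolt stands upright in the boss (within 7 degrees and 4 mm of its axis), one turn past the drop: nose on the red mark's side (within about 80 degrees) and 10.5 to 16.5 mm below the thread's upper end; at rest and still gripped (over 4 N) (horizontal distance between bolt and clamp below 0.004 m and angle between bolt's own z axis and vertical below 0.12 rad and z of nose in the frame of thread_start between -0.0165 and -0.0105 m and x of nose in the frame of thread_start above 0.002 m and contact force between the fingers and bolt above 4 N and linear speed of bolt below 0.02 m/s and angular speed of bolt below 0.3 rad/s); the arm keeps its last pose, push and grip.
It fails at once if the black bolt is pulled out, knocked or moved more than 15 mm (distance of black_bolt from where it was at the start of the episode above 0.015 m).
It fails at once if a bystander is moved more than 20 mm (distance of any of mallet, punch, tin, print_block, steel_rule, cards_b from where it was at the start of the episode above 0.02 m).
It fails at once if the bolt is pressed or pulled against the clamp with more than 60 N (contact force between bolt and clamp above 60 N).
It also fails if it takes over 72 s, if anything falls off the work surface, if the arm or the gripper's body presses on something with over 40 N, if the wrist force passes 120 N, or if a joint passes its speed limit or range.

ROBOT

A 7-joint arm with a two-finger parallel gripper is mounted at the origin on the work surface. World frame = base frame: x ahead of the robot, y to its left, z up, the work surface at z = 0. Lengths are in m, angles in rad, forces in N, time in s.
With the tool pointing down it reaches from about 0.35 to 0.9 m from the base axis. Payload 19.9 kg.
Tool frame: the origin (TCP) lies midway between the tips of the shut fingers; the grasp point (between the pads) lies 19 mm behind it (grip_depth is the distance from the TCP to the grasp point, in m); y points along the fingers, z is the direction in which the jaws open and shut, and the axes are right-handed (so a half turn about y gives the same grasp; the last joint's range is limited). The gripper opens to 85 mm and grips with 20 to 120 N. Pads are 22 mm wide; open, the fingers measure 114 mm over their backs; the gripper's body (76 mm by 85 mm) begins 54 mm behind the grasp point. The pads swing forward as they close: fully open they stand 13 mm farther back than shut.
Start: joints at [1.2, 0.417, -0.01, 1.614, 0.005, 1.111, -0.053], TCP at [0.202, -0.592, 0.231] pointing down, gripper open.
Joint ranges: [-2.81, 2.81], [-0.39, 2.02], [-1.27, 1.25], [0.06, 2.57], [-1.19, 4.33], [0.19, 2], [-2.82, 2.82]. Speed limits (rad/s): [1.89, 1.89, 2.39, 2.39, 3.01, 3.01, 3.01].

INTERFACE

Orientations are given as a unit quaternion [x, y, z, w].
In Python, from station import * gives the robot as it stands.
- The arm moves only by the tool jog_arm, never from a script. Its argument "plan" is one flat list of numbers, 7 for each row, row after row: the shift along the tool's x, y, z in m, then the turn, a rotation vector about the tool's x, y, z in rad, then the closure, from -1 (fully open) to 1 (shut). A call has 1 to 10 rows; each row is the pose to reach, as a shift and turn from the pose commanded when the call began, along the tool's axes at that moment; what a row does not reach only later rows make up. A row lasts 1/12 s, in which the tool goes at most 41.7 mm and 7.16 degrees, less where a joint would pass 70% of its speed; a pose out of reach is approached as far as the arm can. A call with a gripper value outside its range is refused whole. The fingers move at their own pace and stop on an object; "grip_force" is the grip in N (left out, the last holds). Time passes only in rows, so rows that repeat a pose let the fingers close. It gives the time, the measured TCP pose, the force and the opening at its end, in the units of the state.
- read_state(): the state, without advancing time (a new reading comes with each control period).
- capture(name): name is "scene" or "top" or "wrist"; returns (picture, depth): 480x640x3 uint8, red, green, blue; 480x640 float32, m along the optical axis (not along the pixel's ray), 0 where there is no reading.
- camera_model(name): a dict with "mtx" (3x3 intrinsics, pixels), "camera_from_world" (4x4, takes a point from world to camera coordinates). Camera axes: x right, y down, z forward; pixel columns grow to the right and rows downward; lengths in m; the calibration is good to about 2 mm. A picture is of the moment at which its call begins: read the wrist's pose just before it. camera_model takes no time and is no camera call; for the wrist camera it gives the pose at the moment of the call.
- sign_off(): hands the job in, once; it reports no verdict.
The state is a dict: "time_s": time; "q": joint angles; "dq": joint speeds; "effort": joint torques, N m; "ee_pos": TCP position; "orientation": TCP orientation; "force": force on the tool from outside, world axes, zero at the start; "wrist_torque": the same for the moment, N m; "finger_gap": finger opening in m.
Only numpy, scipy, OpenCV 4.12 (cv2) and the standard library are available. Lean on these libraries where they do the work, as an engineer would, in place of code of your own. Each camera call takes 0.05 s, during which the arm holds its last target.

## Working session

There is one attempt and no reset: what is moved stays moved. The work goes in short steps, Python scripts to look and compute and a tool call to move; the robot and the scene stay as the last step left them, time stands still between calls to the robot, and variables do not carry over. Pictures are saved under pics/ and viewed, and the job is handed in when it is done.

Besides the shell and the picture viewer there is one more tool, called by a JSON object that holds its "fn" and its "kwargs". jog_arm: Moves the arm, as the interface text tells. Its arguments: {"type":"object","properties":{"plan":{"type":"array","items":{"type":"number"}},"grip_force":{"type":"number"}},"required":["plan"]}

```bash
mkdir -p pics; ls; cat > h.py <<'E'
from station import *
import numpy as np, cv2
np.set_printoptions(precision=4,suppress=True)
def save(n,img): cv2.imwrite('pics/'+n+'.png',img[:,:,::-1])
def ray(m,u,v,z):
    K=np.array(m['mtx']);T=np.array(m['camera_from_world']);R=T[:3,:3];c=-R.T@T[:3,3]
    d=R.T@np.linalg.inv(K)@np.array([u,v,1.]);return c+d*(z-c[2])/d[2]
E
python3 - <<'E'
from h import *
print(read_state())
for n in ['scene','top','wrist']:
    m=camera_model(n);p,d=capture(n);save(n+'1',p);np.savez(n+'1.npz',p=p,d=d,K=m['mtx'],T=m['camera_from_world'])
    print(n,np.array(m['mtx']),np.array(m['camera_from_world']))
E
```

```text
pics
{'time_s': 0.0, 'q': array([ 1.2005,  0.418 , -0.0103,  1.6141,  0.0047,  1.1107, -0.053 ]), 'dq': array([-0.0003,  0.0014,  0.0003, -0.0006, -0.0009,  0.001 , -0.0005]), 'effort': array([  0.0003, -86.4443,   0.6791, -43.4905,   0.0191,   0.0075,
         0.0001]), 'ee_pos': array([ 0.2017, -0.5912,  0.2307]), 'orientation': array([-0.1158,  0.698 , -0.6972,  0.1157]), 'force': array([ 0.223 , -0.5637, -0.0776]), 'wrist_torque': array([0.0424, 0.0329, 0.0088]), 'finger_gap': 0.08548512528927}
scene [[439.3208   0.     323.6722]
 [  0.     439.3208 247.9327]
 [  0.       0.       1.    ]] [[-0.5638  0.8259  0.0012  0.3115]
 [ 0.5655  0.3871 -0.7282 -0.2886]
 [-0.6019 -0.4099 -0.6853  1.6166]
 [ 0.      0.      0.      1.    ]]
top [[468.7453   0.     319.6133]
 [  0.     468.7453 238.9651]
 [  0.       0.       1.    ]] [[-0.0262 -0.9994 -0.0221  0.056 ]
 [-0.9886  0.0292 -0.1475  0.5864]
 [ 0.1481  0.018  -0.9888  1.2284]
 [ 0.      0.      0.      1.    ]]
wrist [[398.6294   0.     318.1519]
 [  0.     398.6294 236.2643]
 [  0.       0.       1.    ]] [[ 0.3243 -0.946  -0.0006 -0.625 ]
 [-0.9063 -0.3108  0.2864 -0.0377]
 [-0.2711 -0.0924 -0.9581  0.3788]
 [ 0.      0.      0.      1.    ]]
```

View pics/scene1.png

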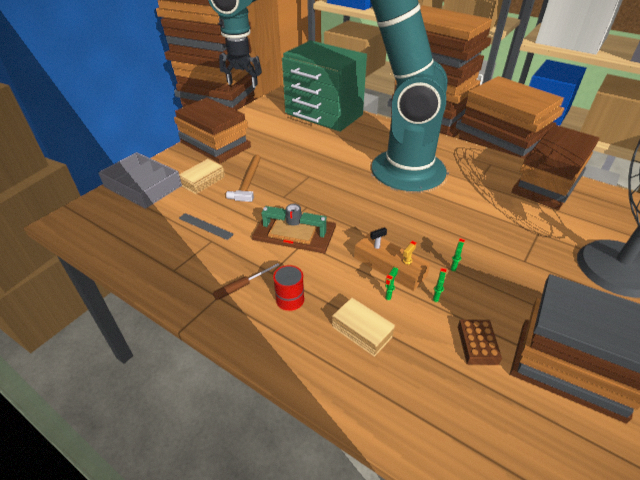

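View pics/top1.png

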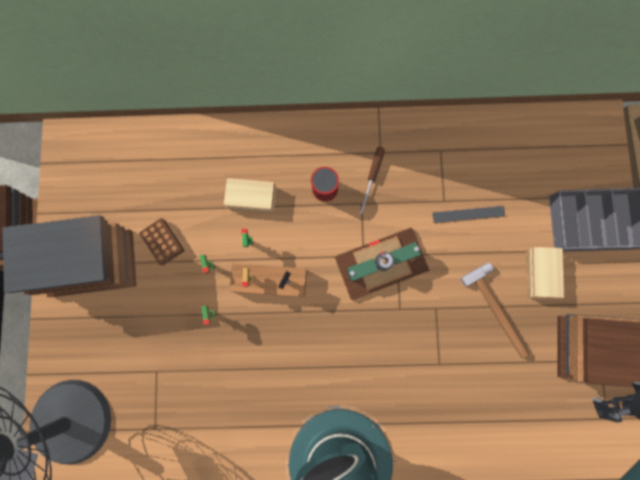

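View pics/wrist1.png

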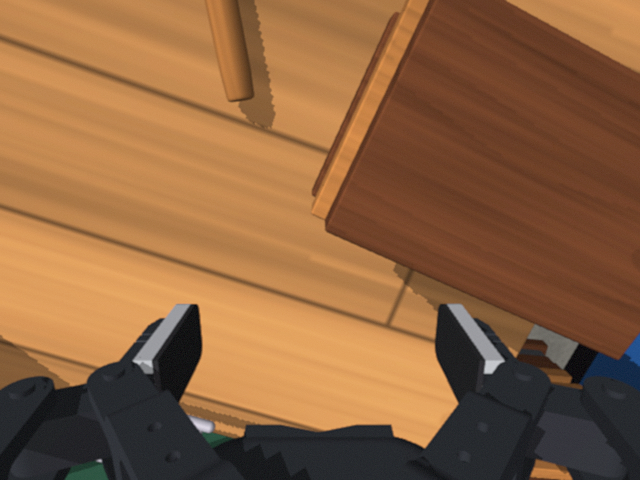

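The top view has the brass bolt at about (245,277), the black bolt at (285,280), the boss at (384,261) and the red dash at (375,243). I'll zoom in next.

```bash
python3 - <<'E'
from h import *
p=np.load('top1.npz')['p'];q=np.load('scene1.npz')['p']
a=cv2.resize(p[215:315,220:440],None,fx=3.6,fy=3.6,interpolation=cv2.INTER_CUBIC);save('ztop',a)
a=cv2.resize(q[190:310,240:480],None,fx=3.3,fy=3.3,interpolation=cv2.INTER_CUBIC);save('zscene',a)
E
```

```text
(no output)
```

View pics/ztop.png

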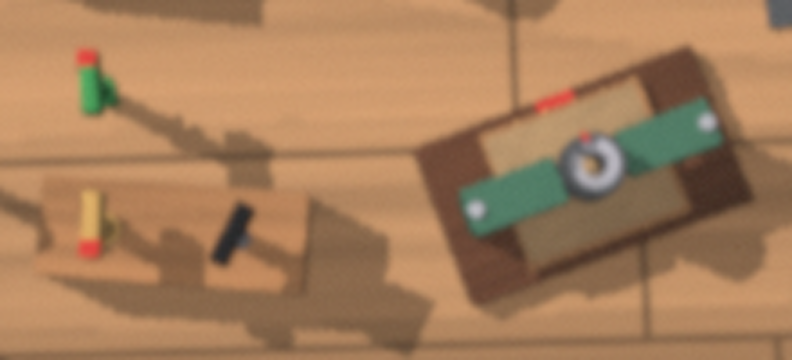

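View pics/zscene.png

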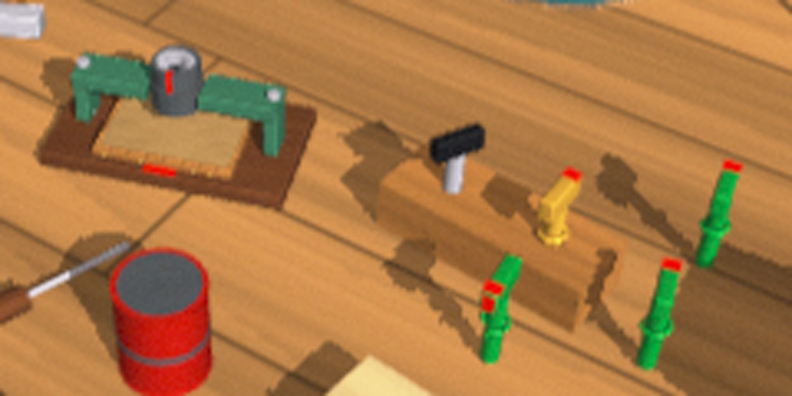

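```bash
python3 - <<'E'
from h import *
f=np.load('top1.npz');m={'mtx':f['K'],'camera_from_world':f['T']}
p=f['p'];hsv=cv2.cvtColor(p,cv2.COLOR_RGB2HSV)
sub=lambda M,x0,y0,x1,y1:(lambda ys,xs:(xs.mean()+x0,ys.mean()+y0,len(xs)))(*np.nonzero(M[y0:y1,x0:x1]))
H,S,V=hsv[...,0],hsv[...,1],hsv[...,2]
red=((H<5)|(H>174))&(S>150)&(V>120)
for nm,b,z in [('boltred',(235,260,255,300),.109),('dash',(360,235,382,250),.018),('mark',(376,248,392,258),.0985)]:
    r=sub(red,b[0],b[1],b[2],b[3]);print(nm,r,ray(m,r[0],r[1],z))
z=lambda u,v:(220+(u+.5)/3.6-.5,215+(v+.5)/3.6-.5)
for nm,u,v,h in [('boltc',91,223,.109),('boss',593,165,.0985),('s1',475,209,.076),('s2',708,122,.076),('black',232,234,.109)]:
    a=z(u,v);print(nm,a,ray(m,*a,h))
s=read_state();
from scipy.spatial.transform import Rotation as R
print(R.from_quat(s['orientation']).as_matrix())
E
```

```text
boltred (np.float64(244.44444444444446), np.float64(283.55555555555554), 18) [0.4688 0.2329 0.109 ]
dash (np.float64(373.3809523809524), np.float64(242.8095238095238), 21) [ 0.5765 -0.1081  0.018 ]
mark (np.float64(nan), np.float64(nan), 0) [nan nan nan]
boltc (244.91666666666666, 276.5833333333333) [0.4865 0.2317 0.109 ]
boss (384.3611111111111, 260.47222222222223) [ 0.5187 -0.1264  0.0985]
s1 (351.58333333333337, 272.69444444444446) [ 0.4913 -0.0422  0.076 ]
s2 (416.30555555555554, 248.52777777777777) [ 0.55   -0.2142  0.076 ]
black (284.0833333333333, 279.6388888888889) [0.476  0.1316 0.109 ]
[[-0.9464 -0.0004  0.3229]
 [-0.3229  0.0009 -0.9464]
 [ 0.0001 -1.     -0.001 ]]<stdin>:4: RuntimeWarning: Mean of empty slice.
  ret = ret.dtype.type(ret / rcount)
```

```bash
cat >> h.py <<'E'
from scipy.spatial.transform import Rotation as R
def tool():
    s=read_state();return np.array(s['ee_pos']),R.from_quat(s['orientation']).as_matrix(),s
def rel(p,th):
    """shift & rotvec in tool axes to reach pos p, tool x yaw th deg, y down; from measured pose"""
    P,M,s=tool();t=np.radians(th);x=np.array([np.cos(t),np.sin(t),0]);y=np.array([0,0,-1.]);D=np.stack([x,y,np.cross(x,y)],1)
    print('yaw',np.degrees(np.arctan2(M[1,0],M[0,0])),'shift',M.T@(np.array(p)-P),'rot',R.from_matrix(M.T@D).as_rotvec(),'q',s['q'],'t',s['time_s'])
E
python3 - <<'E'
from h import *
P,M,s=tool();m=camera_model('wrist');T=np.array(m['camera_from_world']);c=-T[:3,:3].T@T[:3,3]
print('cam in tool',M.T@(c-P),'axes',M.T@T[:3,:3].T)
rel([.5187,-.1264,.30],-161.2)
E
```

```text
cam in tool [-0.0733 -0.1427  0.0002] axes [[-0.0014  0.9581  0.2863]
 [-0.0006 -0.2863  0.9581]
 [ 1.      0.0012  0.001 ]]
yaw -161.16129799268793 shift [-0.4501 -0.0689 -0.3377] rot [0.001  0.0007 0.0001] q [ 1.2005  0.4179 -0.0103  1.614   0.0047  1.1107 -0.053 ] t 0.15
```

{"fn": "jog_arm", "kwargs": {"plan": [-0.45, 0.0, -0.338, 0, 0, 0, -1, -0.45, 0.0, -0.338, 0, 0, 0, -1, -0.45, 0.0, -0.338, 0, 0, 0, -1, -0.45, 0.0, -0.338, 0, 0, 0, -1, -0.45, 0.0, -0.338, 0, 0, 0, -1, -0.45, 0.0, -0.338, 0, 0, 0, -1, -0.45, 0.0, -0.338, 0, 0, 0, -1, -0.45, 0.0, -0.338, 0, 0, 0, -1, -0.45, 0.0, -0.338, 0, 0, 0, -1, -0.45, 0.0, -0.338, 0, 0, 0, -1]}}

```text
time_s: 0.98
ee_pos: [0.437, -0.2452, 0.2314]
orientation: [0.116, -0.698, 0.698, -0.116]
force: [0.5, -0.2, 0.3]
finger_gap: 0.0854
```

```bash
python3 - <<'E'
from h import *
rel([.5187,-.1264,.23],-161.2)
E
```

```text
yaw -161.1665922764297 shift [-0.1157  0.0014 -0.086 ] rot [-0.0002  0.0006  0.    ] q [ 0.6652  0.2048 -0.2441  1.9097  0.0574  1.0335 -0.8455] t 0.9833
```

{"fn": "jog_arm", "kwargs": {"plan": [-0.116, 0.01, -0.086, 0, 0, 0, -1, -0.116, 0.01, -0.086, 0, 0, 0, -1, -0.116, 0.01, -0.086, 0, 0, 0, -1, -0.116, 0.01, -0.086, 0, 0, 0, -1, -0.116, 0.01, -0.086, 0, 0, 0, -1, -0.116, 0.01, -0.086, 0, 0, 0, -1]}}

```text
time_s: 1.48
ee_pos: [0.5185, -0.1272, 0.2209]
orientation: [-0.117, 0.698, -0.697, 0.116]
force: [0.1, -0.9, 0.3]
finger_gap: 0.0855
```

```bash
cat >> h.py <<'E'
def snap(n,tag):
    m=camera_model(n);p,d=capture(n);save(tag,p);np.savez(tag+'.npz',p=p,d=d,K=m['mtx'],T=m['camera_from_world'])
    return {'mtx':np.array(m['mtx']),'camera_from_world':np.array(m['camera_from_world'])},p,d
E
python3 - <<'E'
from h import *
rel([.5187,-.1264,.23],-161.2)
snap('wrist','w2')
E
```

```text
yaw -161.03854028944062 shift [-0.0004 -0.0091 -0.0008] rot [0.0007 0.0028 0.0005] q [ 0.458   0.2831 -0.3261  1.8424  0.1039  1.0335 -1.1493] t 1.4833
```

View pics/w2.png

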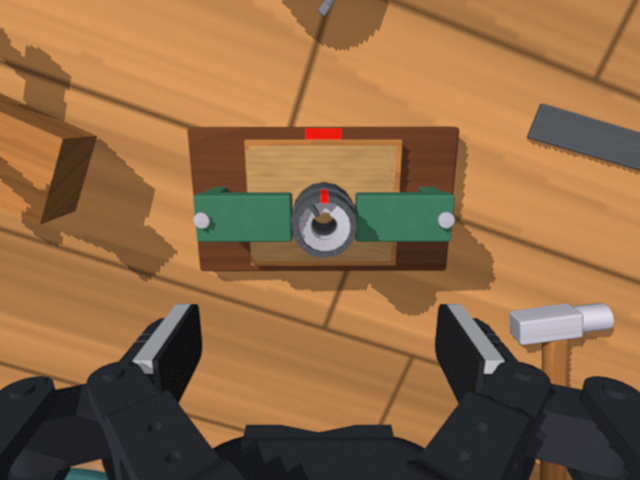

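```bash
python3 - <<'E'
from h import *
f=np.load('w2.npz');m={'mtx':f['K'],'camera_from_world':f['T']};p=f['p']
hsv=cv2.cvtColor(p,cv2.COLOR_RGB2HSV);H,S,V=[hsv[...,i].astype(int) for i in range(3)]
red=((H<5)|(H>174))&(S>150)&(V>120)
def cen(M,x0,y0,x1,y1):
    ys,xs=np.nonzero(M[y0:y1,x0:x1]);return xs.mean()+x0,ys.mean()+y0,len(xs),xs.min()+x0,xs.max()+x0,ys.min()+y0,ys.max()+y0
d=cen(red,290,115,360,150);k=cen(red,310,180,340,210);print(d,k)
D=ray(m,d[0],d[1],.018);Km=ray(m,k[0],k[1],.0985);print('dash',D,'mark',Km)
wh=(S<50)&(V>150)
a=cen(wh,190,208,214,235);b=cen(wh,434,208,460,235);print(a,b)
A=ray(m,a[0],a[1],.078);B=ray(m,b[0],b[1],.078);print('mid',(A+B)/2,'yaw',np.degrees(np.arctan2((A-B)[1],(A-B)[0]))-90, np.linalg.norm(A-B))
mid=(A+B)/2;print('yaw dash',np.degrees(np.arctan2(*(D-mid)[1::-1])),np.degrees(np.arctan2(*(Km-mid)[1::-1])))
# rim: gray mask
g=((S<60)).astype(np.uint8);g=g[175:262,288:362];z=cv2.resize(p[170:270,275:375],None,fx=6,fy=6,interpolation=cv2.INTER_CUBIC);save('zb',z)
for r in (.022,):
  t=np.linspace(0,2*np.pi,9)[:-1]
  T=m['camera_from_world']
  c=mid.copy();c[2]=.0985;q=(T[:3,:3]@c+T[:3,3]);q=m['mtx']@q;print('rim centre px by mid',q[:2]/q[2])
E
```

```text
(np.float64(322.9106699751861), np.float64(132.99255583126552), 403, np.int64(305), np.int64(341), np.int64(128), np.int64(138)) (np.float64(324.22330097087377), np.float64(195.95145631067962), 103, np.int64(320), np.int64(328), np.int64(189), np.int64(202))
dash [ 0.5771 -0.1117  0.018 ] mark [ 0.5411 -0.1242  0.0985]
(np.float64(200.84324324324325), np.float64(220.0972972972973), 185, np.int64(194), np.int64(208), np.int64(213), np.int64(227)) (np.float64(445.8680203045685), np.float64(219.5279187817259), 197, np.int64(438), np.int64(453), np.int64(212), np.int64(227))
mid [ 0.5204 -0.131   0.078 ] yaw 19.18451953260265 0.18093265708215203
yaw dash 18.884940018831852 18.32999729016185
rim centre px by mid [323.6902 227.1696]
```

View pics/zb.png

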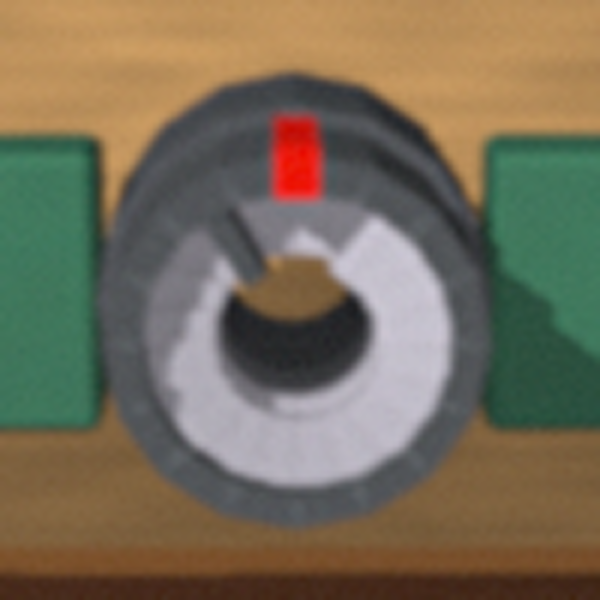

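```bash
python3 - <<'E'
from h import *
f=np.load('w2.npz');m={'mtx':f['K'],'camera_from_world':f['T']}
print(ray(m,324.3,227,.0985))
rel([.5205,-.131,.221],-71.2)
E
```

```text
[ 0.5207 -0.1314  0.0985]
yaw -161.14975884385348 shift [-0.0015  0.      0.0032] rot [ 0.0007 -1.5699  0.0003] q [ 0.4594  0.2825 -0.3251  1.8428  0.1039  1.0335 -1.1489] t 1.5333
```

{"fn": "jog_arm", "kwargs": {"plan": [-0.001, 0, 0.004, 0, -1.565, 0, -1, -0.001, 0, 0.004, 0, -1.565, 0, -1, -0.001, 0, 0.004, 0, -1.565, 0, -1, -0.001, 0, 0.004, 0, -1.565, 0, -1, -0.001, 0, 0.004, 0, -1.565, 0, -1, -0.001, 0, 0.004, 0, -1.565, 0, -1, -0.001, 0, 0.004, 0, -1.565, 0, -1, -0.001, 0, 0.004, 0, -1.565, 0, -1, -0.001, 0, 0.004, 0, -1.565, 0, -1, -0.001, 0, 0.004, 0, -1.565, 0, -1]}}

```text
time_s: 2.37
ee_pos: [0.5199, -0.1333, 0.2213]
orientation: [0.503, -0.497, 0.497, -0.503]
force: [-1.0, 0.3, -0.4]
finger_gap: 0.0849
```

```bash
python3 - <<'E'
from h import *
rel([.5205,-.131,.221],-71.2)
E
```

```text
yaw -89.32203896380902 shift [-0.0023  0.0003  0.0007] rot [ 0.0004 -0.3163  0.0006] q [ 0.6326  0.3115 -0.5275  1.8306  0.1799  1.0469  0.0473] t 2.3667
```

{"fn": "jog_arm", "kwargs": {"plan": [-0.002, 0, 0.001, 0, -0.315, 0, -1, -0.002, 0, 0.001, 0, -0.315, 0, -1, -0.002, 0, 0.001, 0, -0.315, 0, -1, -0.002, 0, 0.001, 0, -0.315, 0, -1]}}

```text
time_s: 2.7
ee_pos: [0.5209, -0.1313, 0.2212]
orientation: [0.574, -0.413, 0.413, -0.574]
force: [-0.3, -0.6, 0.6]
finger_gap: 0.0853
```

```bash
python3 - <<'E'
from h import *
rel([.5205,-.131,.221],-71.2)
m,p,d=snap('wrist','w3')
z=cv2.resize(p[170:280,265:375],None,fx=5,fy=5,interpolation=cv2.INTER_CUBIC);save('zb3',z)
rel([.5205,-.131,.221],-71.2)
E
```

```text
yaw -71.42615303964845 shift [-0.0004  0.0002 -0.0002] rot [ 0.0005 -0.0039  0.0002] q [ 0.673   0.3217 -0.5834  1.8281  0.2025  1.0515  0.3361] t 2.7
yaw -71.6898703635671 shift [-0.0002  0.0003 -0.0004] rot [ 0.0004 -0.0085  0.0002] q [ 0.6722  0.3217 -0.5828  1.828   0.2022  1.0515  0.3315] t 2.75
```

View pics/w3.png

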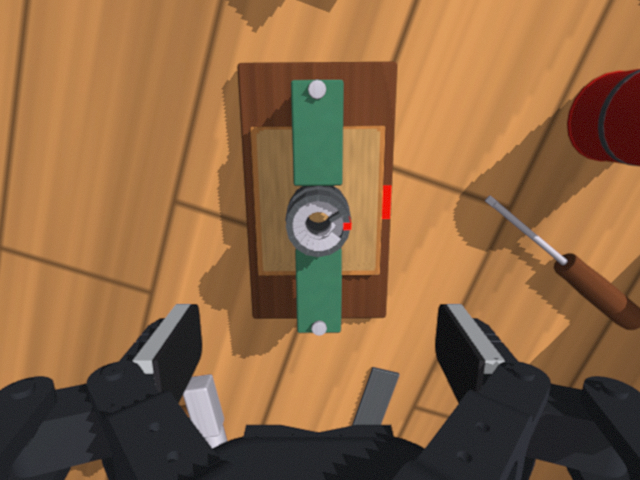

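View pics/zb3.png

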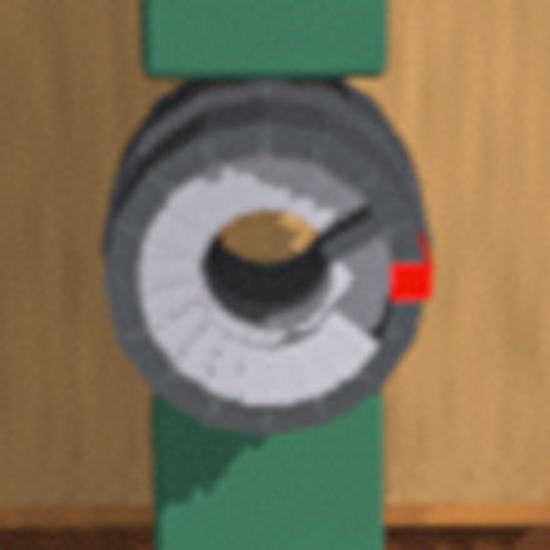

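```bash
python3 - <<'E'
from h import *
f=np.load('w3.npz');m={'mtx':f['K'],'camera_from_world':f['T']};p=f['p']
print('boss',ray(m,317.5,225.4,.0985))
hsv=cv2.cvtColor(p,cv2.COLOR_RGB2HSV);H,S,V=[hsv[...,i].astype(int) for i in range(3)]
wh=(S<50)&(V>150)
def cen(M,x0,y0,x1,y1):
    ys,xs=np.nonzero(M[y0:y1,x0:x1]);return xs.mean()+x0,ys.mean()+y0,len(xs)
a=cen(wh,305,76,330,102);b=cen(wh,308,318,332,338);print(a,b)
A=ray(m,a[0],a[1],.078);B=ray(m,b[0],b[1],.078);print('mid',(A+B)/2,'yaw',np.degrees(np.arctan2((A-B)[1],(A-B)[0]))-90, np.linalg.norm(A-B))
P,M,s=tool()
rel([.4865,.2317,.25],-184)
E
```

```text
boss [ 0.5205 -0.1303  0.0985]
(np.float64(316.9757085020243), np.float64(88.48987854251013), 247) (np.float64(319.00632911392404), np.float64(327.9240506329114), 158)
mid [ 0.521  -0.1306  0.078 ] yaw 19.123464778294448 0.18078966781954264
yaw -71.6898703635671 shift [-0.3552 -0.0289  0.0813] rot [0.0001 1.9602 0.0006] q [ 0.6722  0.3217 -0.5828  1.828   0.2022  1.0515  0.3315] t 2.75
```

{"fn": "jog_arm", "kwargs": {"plan": [-0.355, -0.015, 0.081, 0, 1.96, 0, -1, -0.355, -0.015, 0.081, 0, 1.96, 0, -1, -0.355, -0.015, 0.081, 0, 1.96, 0, -1, -0.355, -0.015, 0.081, 0, 1.96, 0, -1, -0.355, -0.015, 0.081, 0, 1.96, 0, -1, -0.355, -0.015, 0.081, 0, 1.96, 0, -1, -0.355, -0.015, 0.081, 0, 1.96, 0, -1, -0.355, -0.015, 0.081, 0, 1.96, 0, -1, -0.355, -0.015, 0.081, 0, 1.96, 0, -1, -0.355, -0.015, 0.081, 0, 1.96, 0, -1]}}

```text
time_s: 3.58
ee_pos: [0.4862, 0.2285, 0.2363]
orientation: [0.275, -0.651, 0.651, -0.276]
force: [0.7, -0.1, 0.7]
finger_gap: 0.0854
```

```bash
python3 - <<'E'
from h import *
rel([.4865,.2317,.235],-184)
E
```

```text
yaw -134.12747308787397 shift [-0.0025  0.0013 -0.002 ] rot [-0.0004  0.8704 -0.0002] q [-0.0053  0.3055 -0.5905  1.8116  0.1914  1.0813 -1.4351] t 3.5833
```

{"fn": "jog_arm", "kwargs": {"plan": [-0.002, 0, -0.002, 0, 0.87, 0, -1, -0.002, 0, -0.002, 0, 0.87, 0, -1, -0.002, 0, -0.002, 0, 0.87, 0, -1, -0.002, 0, -0.002, 0, 0.87, 0, -1, -0.002, 0, -0.002, 0, 0.87, 0, -1, -0.002, 0, -0.002, 0, 0.87, 0, -1, -0.002, 0, -0.002, 0, 0.87, 0, -1, -0.002, 0, -0.002, 0, 0.87, 0, -1, -0.002, 0, -0.002, 0, 0.87, 0, -1]}}

```text
time_s: 4.33
ee_pos: [0.4865, 0.23, 0.2362]
orientation: [-0.021, -0.707, 0.707, 0.021]
force: [-0.2, -0.3, -0.3]
finger_gap: 0.0853
```

```bash
python3 - <<'E'
from h import *
rel([.4865,.2317,.235],-184)
m,p,d=snap('wrist','w4')
E
```

```text
yaw 176.65585559784287 shift [ 0.0001  0.0012 -0.0017] rot [-0.0002  0.0114 -0.0002] q [-0.1239  0.2867 -0.4476  1.8133  0.1401  1.0727 -2.2518] t 4.3333
```

View pics/w4.png

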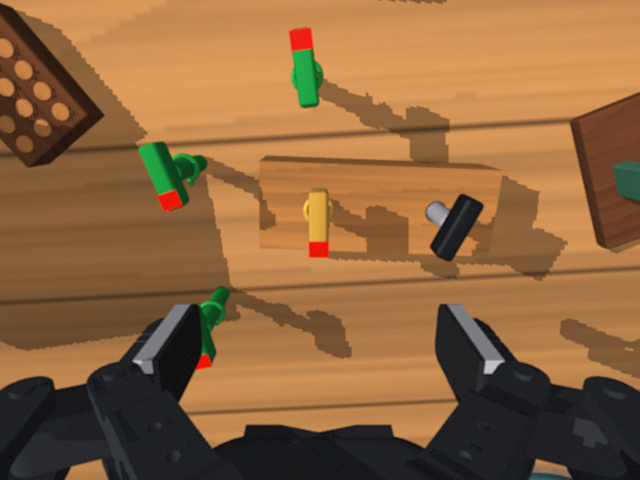

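```bash
python3 - <<'E'
from h import *
f=np.load('w4.npz');m={'mtx':f['K'],'camera_from_world':f['T']};p=f['p'];d=f['d']
hsv=cv2.cvtColor(p,cv2.COLOR_RGB2HSV);H,S,V=[hsv[...,i].astype(int) for i in range(3)]
T=m['camera_from_world'];K=m['mtx']
vv,uu=np.mgrid[0:480,0:640];C=np.stack([(uu-K[0,2])*d/K[0,0],(vv-K[1,2])*d/K[1,1],d],-1)
W=(C-T[:3,3])@T[:3,:3]
roi=np.zeros_like(H,bool);roi[180:265,295:345]=1
top=roi&(W[...,2]>.1055)&(W[...,2]<.115)
pts=W[top];print(len(pts),pts.mean(0),np.median(pts[:,2]))
ys,xs=np.nonzero(top);print(xs.min(),xs.max(),ys.min(),ys.max())
r=cv2.minAreaRect((pts[:,:2]*1000).astype(np.float32));print(r)
red=((H<5)|(H>174))&(S>150)&roi&top
print('redtop',W[red].mean(0),red.sum())
c=cv2.minAreaRect(np.stack([xs,ys],1).astype(np.float32));print(c,ray(m,*c[0],.109))
g=(H>45)&(H<80)&(S>150);n,l=cv2.connectedComponents(g.astype(np.uint8))
for i in range(1,n):
    q=W[l==i]
    if len(q)>100:print('green',q.min(0),q.max(0))
b=(V<60);b[:180]=0;b[270:]=0;b[:,:400]=0;b[:,500:]=0;q=W[b&(W[...,2]>.08)];print('black',q.min(0),q.max(0))
E
```

```text
1305 [0.4875 0.2294 0.1088] 0.10896145362275587
309 328 192 257
((487.02490234375, 229.45928955078125), (13.617128372192383, 47.0118293762207), 86.81625366210938)
redtop [0.4696 0.2305 0.1095] 269
((318.5, 224.5), (65.0, 19.0), 90.0) [0.4878 0.2294 0.109 ]
green [0.5596 0.2214 0.042 ] [0.6013 0.2441 0.3788]
green [ 0.506   0.2258 -0.0008] [0.5596 0.3934 0.3788]
green [ 0.3752  0.2258 -0.0003] [0.5596 0.3558 0.3788]
black [0.4556 0.1156 0.0899] [0.5596 0.2258 0.3788]
```

```bash
python3 - <<'E'
from h import *
rel([.4873,.2294,.079],176.8)
E
```

```text
yaw 176.72923631114352 shift [-0.0009  0.1572  0.0007] rot [-0.     -0.0012 -0.0001] q [-0.1235  0.2868 -0.4482  1.8132  0.1401  1.0727 -2.2508] t 4.3833
```

{"fn": "jog_arm", "kwargs": {"plan": [-0.001, 0.04, 0.0, 0, 0, 0, -1, -0.001, 0.08, 0.0, 0, 0, 0, -1, -0.001, 0.12, 0.0, 0, 0, 0, -1, -0.001, 0.145, 0.0, 0, 0, 0, -1, -0.001, 0.157, 0.0, 0, 0, 0, -1, -0.001, 0.157, 0.0, 0, 0, 0, -1, -0.001, 0.157, 0.0, 0, 0, 0, -1]}}

```text
time_s: 4.97
ee_pos: [0.4877, 0.2307, 0.0799]
orientation: [0.021, 0.707, -0.707, -0.021]
force: [0.2, 0.2, 1.1]
finger_gap: 0.0851
```

```bash
python3 - <<'E'
from h import *
rel([.4873,.2294,.079],176.8)
E
```

```text
yaw 176.64373077559083 shift [0.0004 0.0009 0.0013] rot [ 0.0004 -0.0027 -0.0001] q [-0.1822  0.4952 -0.3923  1.935   0.2661  0.7613 -2.3555] t 4.9667
```

{"fn": "jog_arm", "kwargs": {"plan": [0, 0.001, 0.001, 0, 0, 0, 0.3, 0, 0.001, 0.001, 0, 0, 0, 0.7, 0, 0.001, 0.001, 0, 0, 0, 1, 0, 0.001, 0.001, 0, 0, 0, 1, 0, 0.001, 0.001, 0, 0, 0, 1, 0, 0.001, 0.001, 0, 0, 0, 1, 0, 0.001, 0.001, 0, 0, 0, 1], "grip_force": 60}}

```text
time_s: 5.55
ee_pos: [0.4876, 0.2297, 0.0786]
orientation: [0.021, 0.707, -0.707, -0.021]
force: [-0.7, 0.3, 6.1]
finger_gap: 0.0132
```

{"fn": "jog_arm", "kwargs": {"plan": [0, -0.01, 0, 0, 0, 0, 1, 0, -0.035, 0, 0, 0, 0, 1, 0, -0.07, 0, 0, 0, 0, 1, 0, -0.11, 0, 0, 0, 0, 1, 0, -0.14, 0, 0, 0, 0, 1, 0, -0.14, 0, 0, 0, 0, 1, 0, -0.14, 0, 0, 0, 0, 1]}}

```text
time_s: 6.13
ee_pos: [0.4878, 0.2296, 0.2199]
orientation: [0.022, 0.707, -0.706, -0.02]
force: [-0.8, -0.8, -2.8]
finger_gap: 0.0136
```

```bash
python3 - <<'E'
from h import *
rel([.5207,-.1307,.219],-71)
m,p,d=snap('wrist','w5')
E
```

```text
yaw 176.57591697744397 shift [-0.0544  0.0007  0.3577] rot [-0.002  -1.9622 -0.0029] q [-0.1215  0.3051 -0.4506  1.8306  0.1534  1.037  -2.2625] t 6.1333
```

View pics/w5.png

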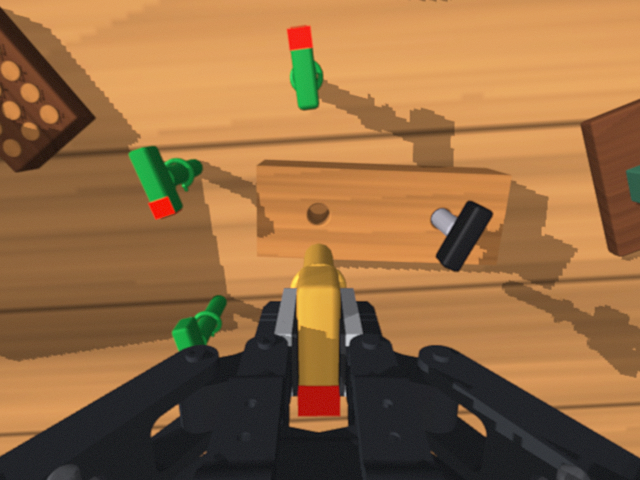

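{"fn": "jog_arm", "kwargs": {"plan": [-0.003, 0, 0.02, 0, -0.109, 0, 1, -0.006, 0, 0.04, 0, -0.218, 0, 1, -0.009, 0, 0.06, 0, -0.327, 0, 1, -0.012, 0, 0.08, 0, -0.436, 0, 1, -0.015, 0, 0.1, 0, -0.545, 0, 1, -0.018, 0, 0.12, 0, -0.654, 0, 1, -0.021, 0, 0.14, 0, -0.763, 0, 1, -0.024, 0, 0.16, 0, -0.872, 0, 1, -0.027, 0, 0.18, 0, -0.981, 0, 1, -0.03, 0, 0.2, 0, -1.09, 0, 1]}}

```text
time_s: 7.02
ee_pos: [0.5044, 0.0269, 0.2166]
orientation: [-0.351, 0.615, -0.614, 0.349]
force: [0.2, -0.6, -2.2]
finger_gap: 0.0129
```

```bash
python3 - <<'E'
from h import *
rel([.5207,-.1307,.219],-71)
E
```

```text
yaw -120.6458626096696 shift [ 0.1273 -0.0025  0.0943] rot [ 0.0029 -0.8665 -0.    ] q [ 0.3405  0.2581 -0.5258  1.907   0.1502  1.0179 -0.7853] t 7.0167
```

{"fn": "jog_arm", "kwargs": {"plan": [0.014, 0, 0.01, 0, -0.1, 0, 1, 0.028, 0, 0.02, 0, -0.2, 0, 1, 0.042, 0, 0.031, 0, -0.3, 0, 1, 0.056, 0, 0.042, 0, -0.4, 0, 1, 0.07, 0, 0.052, 0, -0.5, 0, 1, 0.084, 0, 0.062, 0, -0.6, 0, 1, 0.098, 0, 0.073, 0, -0.7, 0, 1, 0.113, 0, 0.084, 0, -0.8, 0, 1, 0.127, 0, 0.094, 0, -0.867, 0, 1, 0.127, 0, 0.094, 0, -0.867, 0, 1]}}

```text
time_s: 7.85
ee_pos: [0.5196, -0.1327, 0.2163]
orientation: [0.575, -0.413, 0.411, -0.574]
force: [0.0, -0.7, -2.2]
finger_gap: 0.0129
```

{"fn": "jog_arm", "kwargs": {"plan": [0, 0, 0, 0, 0, 0, 1, 0, 0, 0, 0, 0, 0, 1, 0, 0, 0, 0, 0, 0, 1]}}

```text
time_s: 8.1
ee_pos: [0.5203, -0.1283, 0.2175]
orientation: [0.575, -0.412, 0.412, -0.575]
force: [0.1, 0.1, -2.8]
finger_gap: 0.0133
```

```bash
python3 - <<'E'
from h import *
rel([.5207,-.1307,.219],-71)
m,p,d=snap('wrist','w6'); print(read_state()['force'])
rel([.5207,-.1307,.219],-71)
snap('scene','s6')
q=np.load('s6.npz')['p'];a=cv2.resize(q[130:270,230:390],None,fx=4,fy=4,interpolation=cv2.INTER_CUBIC);save('zs6',a)
E
```

```text
yaw -71.2696942954918 shift [ 0.0024 -0.0015 -0.0004] rot [ 0.0007 -0.0047 -0.0009] q [ 0.6643  0.3233 -0.5782  1.8344  0.2016  1.0436  0.3344] t 8.1
[-1.2697 -0.5736 -2.8514]
yaw -71.25639069725344 shift [ 0.0023 -0.0012 -0.0005] rot [ 0.0005 -0.0045 -0.0006] q [ 0.6642  0.323  -0.5782  1.8342  0.2017  1.0437  0.3347] t 8.15
```

View pics/w6.png

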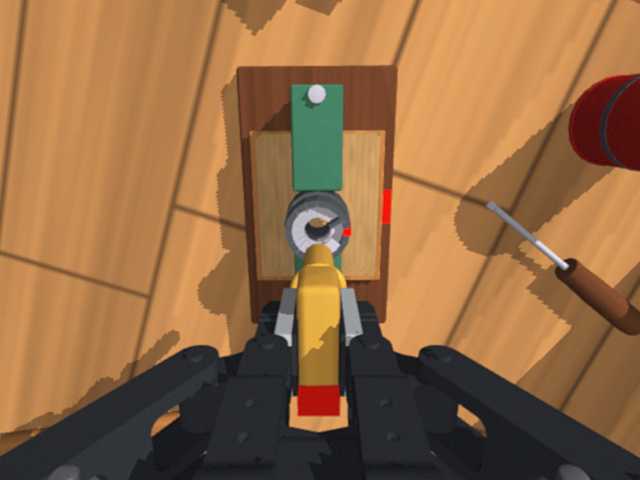

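View pics/zs6.png

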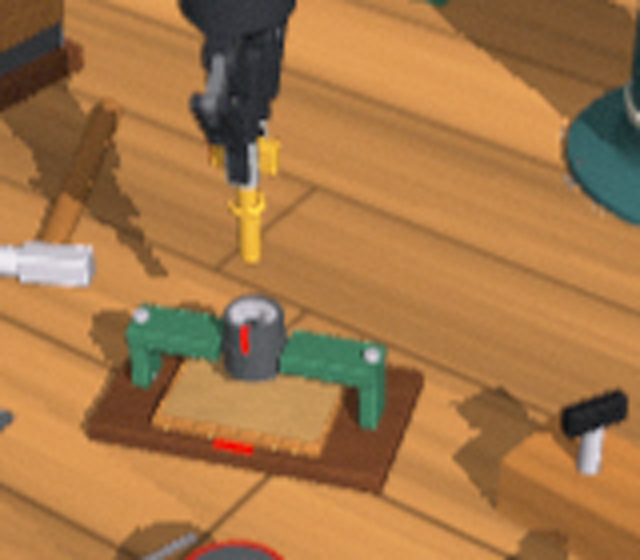

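{"fn": "jog_arm", "kwargs": {"plan": [0.001, 0.018, -0.0005, 0, -0.004, 0, 1, 0.002, 0.037, -0.0005, 0, -0.004, 0, 1, 0.002, 0.037, -0.0005, 0, -0.004, 0, 1, 0.002, 0.037, -0.0005, 0, -0.004, 0, 1, 0.002, 0.037, -0.0005, 0, -0.004, 0, 1]}}

```text
time_s: 8.62
ee_pos: [0.5212, -0.131, 0.182]
orientation: [-0.575, 0.411, -0.411, 0.576]
force: [-0.2, 0.6, -0.7]
finger_gap: 0.0131
```

```bash
python3 - <<'E'
from h import *
rel([.5207,-.1307,.14],-71)
m,p,d=snap('wrist','w7')
rel([.5207,-.1307,.14],-71)
z=cv2.resize(p[150:310,240:400],None,fx=4,fy=4,interpolation=cv2.INTER_CUBIC)[:600];save('zw7',z)
E
```

```text
yaw -71.03938229210337 shift [-0.0004  0.042  -0.0004] rot [-0.0007 -0.0007  0.0002] q [ 0.6528  0.3679 -0.5651  1.867   0.2351  0.9723  0.3155] t 8.6167
yaw -71.04973326305816 shift [-0.0006  0.0422 -0.0005] rot [-0.001  -0.0009  0.0006] q [ 0.653   0.3676 -0.565   1.8669  0.2352  0.9721  0.3155] t 8.6667
```

View pics/zw7.png

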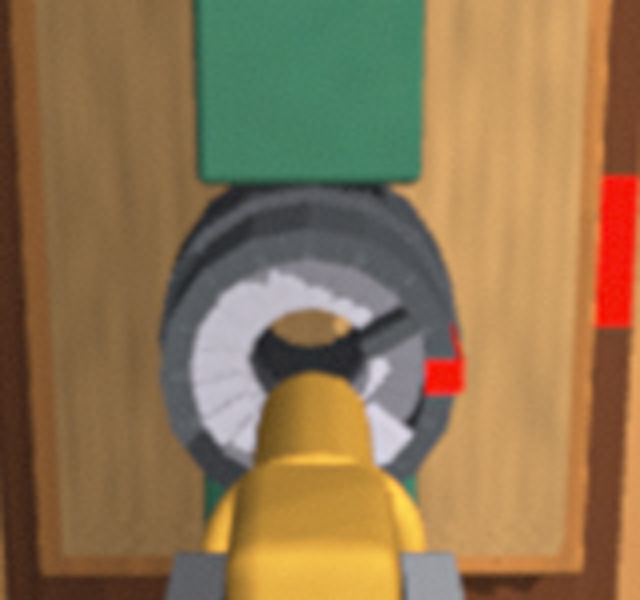

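{"fn": "jog_arm", "kwargs": {"plan": [-0.0005, 0.01, -0.0005, 0, 0, 0, 1, -0.0005, 0.02, -0.0005, 0, 0, 0, 1, -0.0005, 0.028, -0.0005, 0, 0, 0, 1, -0.0005, 0.028, -0.0005, 0, 0, 0, 1, -0.0005, 0.028, -0.0005, 0, 0, 0, 1]}}

```text
time_s: 9.08
ee_pos: [0.5198, -0.1309, 0.1524]
orientation: [0.576, -0.411, 0.41, -0.575]
force: [0.2, 0.2, -2.3]
finger_gap: 0.0129
```

```bash
python3 - <<'E'
from h import *
rel([.5207,-.1307,.14],-71)
m,p,d=snap('wrist','w8')
s=read_state();print(s['force'],s['wrist_torque'])
rel([.5207,-.1307,.14],-71)
z=cv2.resize(p[150:310,240:400],None,fx=4,fy=4,interpolation=cv2.INTER_CUBIC)[:600];save('zw8',z)
E
```

```text
yaw -71.04806943156319 shift [0.0001 0.0124 0.0009] rot [ 0.0009 -0.0008 -0.001 ] q [ 0.6393  0.4055 -0.5517  1.8937  0.2632  0.9157  0.2924] t 9.0833
[-0.4816  0.2684 -2.0483] [ 0.0626 -0.0157  0.047 ]
yaw -71.05372863005697 shift [-0.      0.0129  0.0007] rot [ 0.0004 -0.0009 -0.0005] q [ 0.6395  0.4049 -0.5519  1.8933  0.263   0.916   0.2925] t 9.1333
```

View pics/zw8.png

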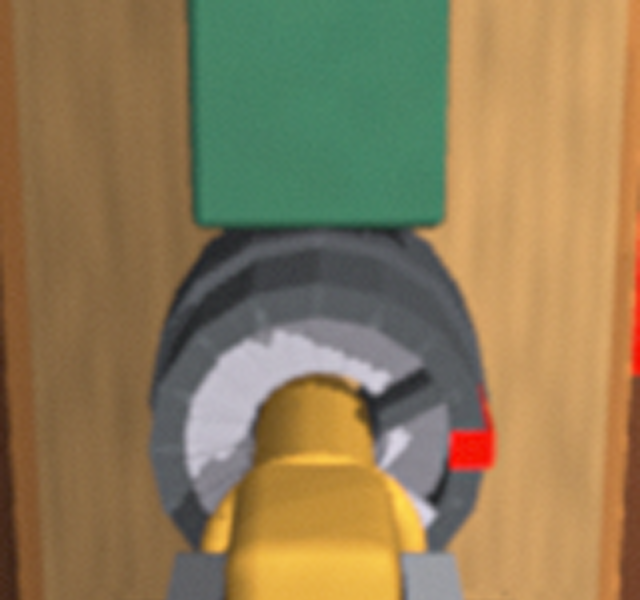

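{"fn": "jog_arm", "kwargs": {"plan": [0, 0.003, 0.0006, 0, 0, 0, 1, 0, 0.006, 0.0006, 0, 0, 0, 1, 0, 0.009, 0.0006, 0, 0, 0, 1, 0, 0.012, 0.0006, 0, 0, 0, 1, 0, 0.012, 0.0006, 0, 0, 0, 1, 0, 0.012, 0.0006, 0, 0, 0, 1]}}

```text
time_s: 9.63
ee_pos: [0.5205, -0.1308, 0.1408]
orientation: [0.575, -0.411, 0.411, -0.575]
force: [-0.7, 1.2, -3.1]
finger_gap: 0.0131
```

```bash
python3 - <<'E'
from h import *
rel([.5207,-.1307,.14],-71)
s=read_state();print(s['force'],s['wrist_torque'])
E
```

```text
yaw -71.05789456571783 shift [-0.      0.0008  0.0002] rot [ 0.0004 -0.001  -0.0005] q [ 0.6321  0.4221 -0.5452  1.9015  0.276   0.893   0.2814] t 9.6333
[-0.7138  1.2306 -3.0757] [0.3925 0.1798 0.0275]
```

{"fn": "jog_arm", "kwargs": {"plan": [0, 0.003, 0, 0, 0, 0, 1, 0, 0.006, 0, 0, 0, 0, 1, 0, 0.009, 0, 0, 0, 0, 1, 0, 0.012, 0, 0, 0, 0, 1, 0, 0.012, 0, 0, 0, 0, 1]}}

```text
time_s: 10.05
ee_pos: [0.5204, -0.1308, 0.1284]
orientation: [0.576, -0.411, 0.411, -0.575]
force: [-0.8, 1.9, -3.1]
finger_gap: 0.0127
```

{"fn": "jog_arm", "kwargs": {"plan": [0, 0.0005, 0, 0, 0, 0, 1, 0, 0.001, 0, 0, 0, 0, 1, 0, 0.001, 0, 0, 0, 0, 1]}}

```text
time_s: 10.3
ee_pos: [0.5207, -0.1308, 0.128]
orientation: [-0.575, 0.411, -0.411, 0.575]
force: [-1.8, 3.4, -2.1]
finger_gap: 0.0131
```

{"fn": "jog_arm", "kwargs": {"plan": [0, 0.0005, 0, 0, 0, 0, 1, 0, 0.001, 0, 0, 0, 0, 1, 0, 0.001, 0, 0, 0, 0, 1]}}

```text
time_s: 10.55
ee_pos: [0.5207, -0.1308, 0.1271]
orientation: [-0.575, 0.411, -0.411, 0.576]
force: [-1.2, 3.3, -0.1]
finger_gap: 0.0135
```

{"fn": "jog_arm", "kwargs": {"plan": [-0.0004, 0.0005, 0, 0, 0, 0, 1, -0.0004, 0.001, 0, 0, 0, 0, 1, -0.0004, 0.001, 0, 0, 0, 0, 1]}}

```text
time_s: 10.8
ee_pos: [0.5206, -0.1306, 0.1261]
orientation: [-0.575, 0.411, -0.411, 0.575]
force: [-2.4, 2.1, 1.1]
finger_gap: 0.0135
```

{"fn": "jog_arm", "kwargs": {"plan": [0, 0.0005, 0, 0, 0, 0, 1, 0, 0.001, 0, 0, 0, 0, 1, 0, 0.001, 0, 0, 0, 0, 1]}}

```text
time_s: 11.05
ee_pos: [0.5208, -0.1305, 0.1257]
orientation: [0.575, -0.411, 0.411, -0.575]
force: [-5.1, 2.5, 12.3]
finger_gap: 0.013
```

{"fn": "jog_arm", "kwargs": {"plan": [-0.0002, -0.0001, -0.0004, 0, -0.07, 0, 1, -0.0002, -0.0002, -0.0004, 0, -0.14, 0, 1, -0.0002, -0.0003, -0.0004, 0, -0.21, 0, 1, -0.0002, -0.0004, -0.0004, 0, -0.28, 0, 1, -0.0002, -0.0005, -0.0004, 0, -0.35, 0, 1, -0.0002, -0.0006, -0.0004, 0, -0.42, 0, 1, -0.0002, -0.0007, -0.0004, 0, -0.49, 0, 1, -0.0002, -0.0008, -0.0004, 0, -0.56, 0, 1, -0.0002, -0.0009, -0.0004, 0, -0.63, 0, 1, -0.0002, -0.0009, -0.0004, 0, -0.7, 0, 1]}}

```text
time_s: 11.88
ee_pos: [0.5196, -0.1312, 0.1263]
orientation: [0.682, -0.188, 0.188, -0.681]
force: [-8.6, -0.4, 12.2]
finger_gap: 0.0128
```

```bash
python3 - <<'E'
from h import *
rel([.5207,-.1307,.126],19)
s=read_state();print(s['force'],s['wrist_torque'])
E
```

```text
yaw -30.815710543191294 shift [0.0007 0.0003 0.001 ] rot [ 0.0012 -0.8694 -0.0011] q [ 0.7441  0.4786 -0.6925  1.9098  0.3892  0.8912  0.8898] t 11.8833
[-8.5982 -0.3869 12.1534] [ 0.2248  2.1811 -0.2627]
```

{"fn": "jog_arm", "kwargs": {"plan": [-0.0005, -0.0001, -0.0003, 0, -0.06, 0, 1, -0.0005, -0.0002, -0.0003, 0, -0.12, 0, 1, -0.0005, -0.0003, -0.0003, 0, -0.18, 0, 1, -0.0005, -0.0003, -0.0003, 0, -0.22, 0, 1, -0.0005, -0.0003, -0.0003, 0, -0.22, 0, 1]}}

```text
time_s: 12.3
ee_pos: [0.5195, -0.131, 0.1267]
orientation: [0.698, -0.112, 0.112, -0.698]
force: [-5.5, 0.2, 11.0]
finger_gap: 0.0132
```

```bash
python3 - <<'E'
from h import *
rel([.5207,-.1307,.126],19)
s=read_state();print(s['force'],s['wrist_torque'])
snap('wrist','w9');
q=snap('scene','s9')[1];a=cv2.resize(q[130:250,230:350],None,fx=5,fy=5,interpolation=cv2.INTER_CUBIC);save('zs9',a)
E
```

```text
yaw -18.220811025092612 shift [0.001  0.0007 0.0006] rot [ 0.0007 -0.6496  0.0001] q [ 0.782   0.4921 -0.7429  1.9094  0.4209  0.9009  1.0832] t 12.3
[-5.5287  0.1536 11.0155] [-0.0051  1.1569 -0.0076]
```

View pics/zs9.png

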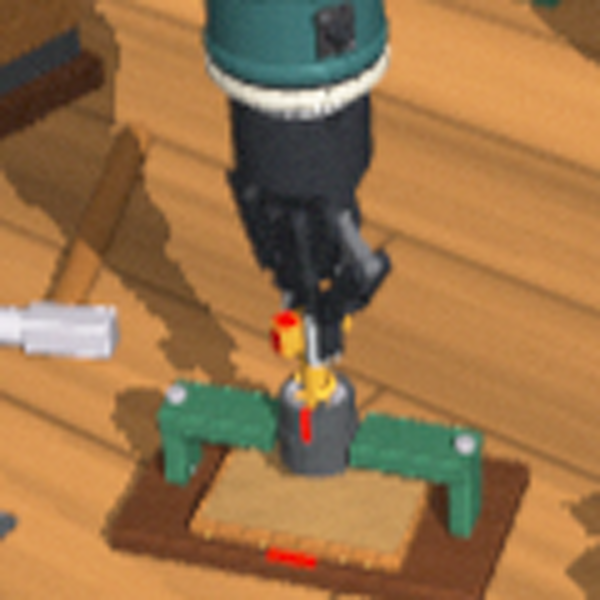

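View pics/w9.png

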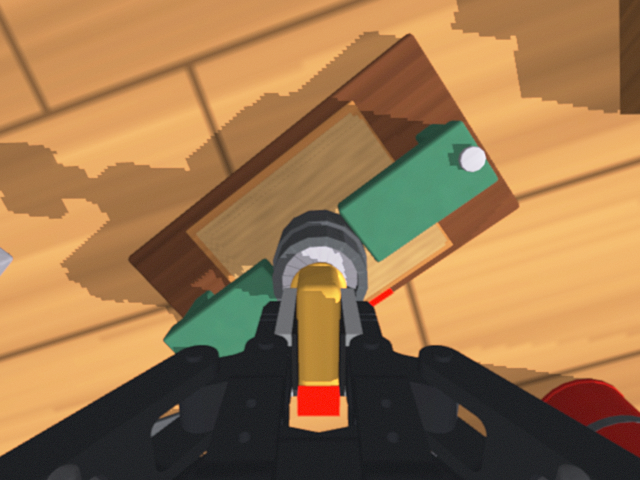

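{"fn": "jog_arm", "kwargs": {"plan": [-0.0003, 0, -0.0002, 0, -0.07, 0, 1, -0.0003, 0, -0.0002, 0, -0.14, 0, 1, -0.0003, 0, -0.0002, 0, -0.21, 0, 1, -0.0003, 0, -0.0002, 0, -0.28, 0, 1, -0.0003, 0, -0.0002, 0, -0.35, 0, 1, -0.0003, 0, -0.0002, 0, -0.42, 0, 1, -0.0003, 0, -0.0002, 0, -0.49, 0, 1, -0.0003, 0, -0.0002, 0, -0.56, 0, 1, -0.0003, 0, -0.0002, 0, -0.63, 0, 1, -0.0003, 0, -0.0002, 0, -0.63, 0, 1]}}

```text
time_s: 13.23
ee_pos: [0.5192, -0.1309, 0.126]
orientation: [-0.698, -0.11, 0.11, 0.699]
force: [-0.2, 0.3, -1.6]
finger_gap: 0.0136
```

```bash
python3 - <<'E'
from h import *
rel([.5207,-.1307,.126],19)
s=read_state();print(s['force'],s['wrist_torque'])
E
```

```text
yaw 17.92057933421272 shift [ 0.0015  0.     -0.0003] rot [-0.0001 -0.0188  0.    ] q [ 0.8842  0.5442 -0.8854  1.9076  0.5204  0.9372  1.6327] t 13.2333
[-0.192   0.3407 -1.5815] [ 0.0112 -0.0297 -0.0449]
```

{"fn": "jog_arm", "kwargs": {"plan": [0, 0.001, 0, 0, 0, 0, 1, 0, 0.002, 0, 0, 0, 0, 1, 0, 0.003, 0, 0, 0, 0, 1, 0, 0.004, 0, 0, 0, 0, 1, 0, 0.005, 0, 0, 0, 0, 1, 0, 0.005, 0, 0, 0, 0, 1]}}

```text
time_s: 13.73
ee_pos: [0.5191, -0.1304, 0.121]
orientation: [-0.699, -0.109, 0.109, 0.699]
force: [0.7, 0.1, -2.5]
finger_gap: 0.0127
```

{"fn": "jog_arm", "kwargs": {"plan": [0, 0.0005, 0, 0, 0, 0, 1, 0, 0.001, 0, 0, 0, 0, 1, 0, 0.001, 0, 0, 0, 0, 1]}}

```text
time_s: 13.98
ee_pos: [0.5192, -0.1305, 0.1203]
orientation: [-0.699, -0.109, 0.109, 0.699]
force: [-1.3, -0.2, -1.0]
finger_gap: 0.0132
```

{"fn": "jog_arm", "kwargs": {"plan": [0, 0.0005, 0, 0, 0, 0, 1, 0, 0.001, 0, 0, 0, 0, 1, 0, 0.001, 0, 0, 0, 0, 1]}}

```text
time_s: 14.23
ee_pos: [0.5194, -0.1306, 0.1197]
orientation: [0.699, 0.109, -0.109, -0.699]
force: [-2.3, -0.1, 8.5]
finger_gap: 0.0131
```

{"fn": "jog_arm", "kwargs": {"plan": [0, -0.0002, 0, 0, 0.1, 0, 1, 0, -0.0001, 0.0001, 0, 0.2, 0, 1, 0, 0, 0.0001, 0, 0.3, 0, 1, 0, 0.0002, 0.0002, 0, 0.4, 0, 1, 0.0001, 0.0003, 0.0002, 0, 0.5, 0, 1, 0.0001, 0.0004, 0.0003, 0, 0.6, 0, 1, 0.0001, 0.0006, 0.0003, 0, 0.7, 0, 1, 0.0002, 0.0007, 0.0004, 0, 0.8, 0, 1, 0.0002, 0.0008, 0.0004, 0, 0.9, 0, 1, 0.0002, 0.001, 0.0004, 0, 1.0, 0, 1]}}

```text
time_s: 15.07
ee_pos: [0.5197, -0.1295, 0.1185]
orientation: [-0.665, 0.24, -0.241, 0.665]
force: [1.6, 4.3, 4.1]
finger_gap: 0.0132
```

```bash
cat > st.py <<'E'
from h import *
P,M,s=tool();print(P,'psi',np.degrees(np.arctan2(M[1,0],M[0,0]))-19.1,'F world',s['force'],'F tool',M.T@s['force'],'tau',s['wrist_torque'],'q',s['q'],s['finger_gap'],s['time_s'])
E
python3 st.py
```

```text
[ 0.5197 -0.1295  0.1185] psi -58.901989739520246 F world [1.5853 4.2925 4.085 ] F tool [-1.528  -4.0813  4.3168] tau [ 0.8701 -0.5127  0.0275] q [ 0.7084  0.4781 -0.6485  1.9177  0.3725  0.8665  0.7447] 0.0132195225474712 15.0667
```

{"fn": "jog_arm", "kwargs": {"plan": [0, 0.0001, 0.0002, 0, 0.1, 0, 1, 0, 0.0002, 0.0003, 0, 0.2, 0, 1, 0, 0.0004, 0.0004, 0, 0.3, 0, 1, 0, 0.0005, 0.0004, 0, 0.4, 0, 1, 0.0001, 0.0006, 0.0005, 0, 0.5, 0, 1, 0.0001, 0.0008, 0.0005, 0, 0.6, 0, 1, 0.0001, 0.0009, 0.0006, 0, 0.7, 0, 1, 0.0002, 0.001, 0.0006, 0, 0.8, 0, 1, 0.0002, 0.0011, 0.0007, 0, 0.9, 0, 1, 0.0002, 0.0013, 0.0007, 0, 1.0, 0, 1]}}

```text
time_s: 15.9
ee_pos: [0.5207, -0.1295, 0.1174]
orientation: [0.468, -0.53, 0.53, -0.469]
force: [4.8, -0.2, 2.2]
finger_gap: 0.0127
```

```bash
python3 st.py
```

```text
[ 0.5207 -0.1295  0.1174] psi -116.20672455014108 F world [ 4.8081 -0.2256  2.1843] F tool [-0.3714 -2.1755  4.803 ] tau [-0.1298 -1.0586  0.0629] q [ 0.5317  0.435  -0.4238  1.9224  0.2366  0.8307 -0.1416] 0.012748622744228085 15.9
```

{"fn": "jog_arm", "kwargs": {"plan": [0, 0.0001, 0.0002, 0, 0.1, 0, 1, 0, 0.0002, 0.0003, 0, 0.2, 0, 1, 0, 0.0004, 0.0004, 0, 0.3, 0, 1, 0, 0.0005, 0.0004, 0, 0.4, 0, 1, 0.0001, 0.0006, 0.0005, 0, 0.5, 0, 1, 0.0001, 0.0008, 0.0005, 0, 0.6, 0, 1, 0.0001, 0.0009, 0.0006, 0, 0.7, 0, 1, 0.0002, 0.001, 0.0006, 0, 0.8, 0, 1, 0.0002, 0.0011, 0.0007, 0, 0.9, 0, 1, 0.0002, 0.0013, 0.0007, 0, 1.0, 0, 1]}}

```text
time_s: 16.73
ee_pos: [0.5213, -0.1305, 0.1162]
orientation: [0.156, -0.689, 0.69, -0.157]
force: [1.9, -4.9, 4.5]
finger_gap: 0.0128
```

```bash
python3 st.py
```

```text
[ 0.5213 -0.1305  0.1162] psi -173.52873058939954 F world [ 1.929  -4.8822  4.5317] F tool [ 0.3618 -4.5244  5.2432] tau [-1.3185 -0.4716  0.0465] q [ 0.3547  0.4133 -0.2039  1.9273  0.1132  0.81   -1.035 ] 0.012766570189905936 16.7333
```

{"fn": "jog_arm", "kwargs": {"plan": [0, 0.0001, 0.0002, 0, 0.1, 0, 1, 0, 0.0002, 0.0003, 0, 0.2, 0, 1, 0, 0.0004, 0.0004, 0, 0.3, 0, 1, 0, 0.0005, 0.0004, 0, 0.4, 0, 1, 0.0001, 0.0006, 0.0005, 0, 0.5, 0, 1, 0.0001, 0.0008, 0.0005, 0, 0.6, 0, 1, 0.0001, 0.0009, 0.0006, 0, 0.7, 0, 1, 0.0002, 0.001, 0.0006, 0, 0.8, 0, 1, 0.0002, 0.0011, 0.0007, 0, 0.9, 0, 1, 0.0002, 0.0013, 0.0007, 0, 1.0, 0, 1]}}

```text
time_s: 17.57
ee_pos: [0.5206, -0.1316, 0.1148]
orientation: [-0.194, -0.68, 0.68, 0.193]
force: [-1.1, -2.6, 2.2]
finger_gap: 0.013
```

```bash
python3 st.py
```

```text
[ 0.5206 -0.1316  0.1148] psi 129.15378497411226 F world [-1.0605 -2.6073  2.2178] F tool [-0.4717 -2.2154  2.7769] tau [-0.4549  0.4007  0.0635] q [ 0.1777  0.4074  0.0146  1.9342 -0.0067  0.7996 -1.929 ] 0.012980375043620724 17.5667
```

{"fn": "jog_arm", "kwargs": {"plan": [0, 0, 0.0003, 0, 0, 0, 0.5, 0, 0, 0.0003, 0, 0, 0, 0, 0, 0, 0.0003, 0, 0, 0, -1, 0, 0, 0.0003, 0, 0, 0, -1, 0, 0, 0.0003, 0, 0, 0, -1, 0, 0, 0.0003, 0, 0, 0, -1, 0, 0, 0.0003, 0, 0, 0, -1]}}

```text
time_s: 18.15
ee_pos: [0.5205, -0.1309, 0.1143]
orientation: [0.191, 0.681, -0.681, -0.191]
force: [-0.3, 0.4, 0.0]
finger_gap: 0.0854
```

```bash
python3 st.py; python3 - <<'E'
from h import *
snap('wrist','w10')
rel([.5207,-.1307,.1155],-51.9)
E
```

```text
[ 0.5205 -0.1309  0.1143] psi 129.49124832535395 F world [-0.3125  0.4319  0.0127] F tool [ 0.4918 -0.0126 -0.2057] tau [-0.0148 -0.0052  0.0071] q [ 0.1789  0.4079  0.0125  1.9347 -0.0072  0.7992 -1.9236] 0.08536565672227629 18.15
yaw 148.58456721841148 shift [-0.0001 -0.0012 -0.0003] rot [ 0.0003 -2.7841 -0.0001] q [ 0.1788  0.4078  0.0126  1.9348 -0.0072  0.7992 -1.9237] t 18.2
```

View pics/w10.png

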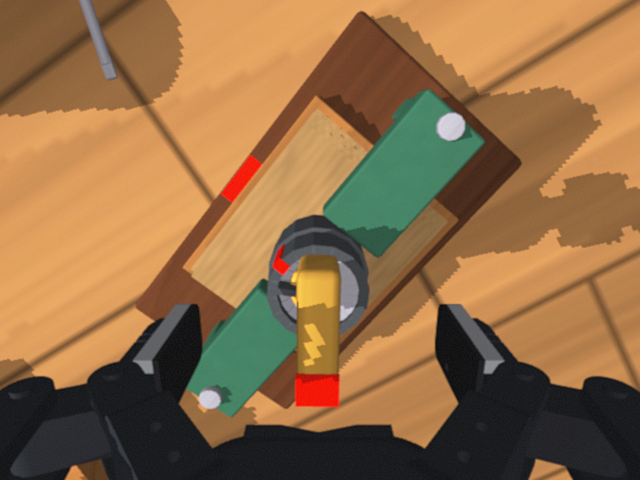

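{"fn": "jog_arm", "kwargs": {"plan": [0, -0.0005, 0, 0, -0.12, 0, -1, 0, -0.0005, 0, 0, -0.24, 0, -1, 0, -0.0005, 0, 0, -0.36, 0, -1, 0, -0.0005, 0, 0, -0.48, 0, -1, 0, -0.0005, 0, 0, -0.6, 0, -1, 0, -0.0005, 0, 0, -0.72, 0, -1, 0, -0.0005, 0, 0, -0.84, 0, -1, 0, -0.0005, 0, 0, -0.96, 0, -1, 0, -0.0005, 0, 0, -1.08, 0, -1, 0, -0.0005, 0, 0, -1.2, 0, -1]}}

```text
time_s: 19.03
ee_pos: [0.5205, -0.1309, 0.1149]
orientation: [-0.228, 0.669, -0.669, 0.228]
force: [0.7, -0.2, 0.2]
finger_gap: 0.0855
```

{"fn": "jog_arm", "kwargs": {"plan": [0, 0, 0, 0, -0.12, 0, -1, 0, 0, 0, 0, -0.24, 0, -1, 0, 0, 0, 0, -0.36, 0, -1, 0, 0, 0, 0, -0.48, 0, -1, 0, 0, 0, 0, -0.6, 0, -1, 0, 0, 0, 0, -0.72, 0, -1, 0, 0, 0, 0, -0.84, 0, -1, 0, 0, 0, 0, -0.96, 0, -1, 0, 0, 0, 0, -1.08, 0, -1, 0, 0, 0, 0, -1.2, 0, -1]}}

```text
time_s: 19.87
ee_pos: [0.5205, -0.1309, 0.1149]
orientation: [-0.566, 0.423, -0.423, 0.566]
force: [-0.1, -0.3, 0.0]
finger_gap: 0.0857
```

```bash
python3 st.py; python3 - <<'E'
from h import *
rel([.5207,-.1307,.115],-31.2)
E
```

```text
[ 0.5205 -0.1309  0.1149] psi -92.67658383153315 F world [-0.1183 -0.2687  0.0389] F tool [ 0.2243 -0.0389 -0.1895] tau [-0.0564 -0.0244 -0.0154] q [ 0.605   0.4557 -0.5137  1.9199  0.2945  0.8402  0.2229] 0.08565586635501438 19.8667
yaw -73.57658383153316 shift [-0.0002 -0.0001  0.0003] rot [-0.     -0.7396 -0.0001] q [ 0.605   0.4557 -0.5137  1.9199  0.2945  0.8402  0.2229] t 19.8667
```

{"fn": "jog_arm", "kwargs": {"plan": [0, 0, 0, 0, -0.12, 0, -1, 0, 0, 0, 0, -0.24, 0, -1, 0, 0, 0, 0, -0.36, 0, -1, 0, 0, 0, 0, -0.48, 0, -1, 0, 0, 0, 0, -0.6, 0, -1, 0, 0, 0, 0, -0.72, 0, -1, 0, 0, 0, 0, -0.74, 0, -1, 0, 0, 0, 0, -0.74, 0, -1]}}

```text
time_s: 20.53
ee_pos: [0.5204, -0.1311, 0.1148]
orientation: [-0.68, 0.193, -0.193, 0.68]
force: [0.7, -0.1, -0.2]
finger_gap: 0.0854
```

```bash
python3 st.py; python3 - <<'E'
from h import *
m,p,d=snap('wrist','w11')
rel([.5207,-.1307,.115],-31.2)
E
```

```text
[ 0.5204 -0.1311  0.1148] psi -50.744274506773095 F world [ 0.6714 -0.0576 -0.1909] F tool [0.6019 0.1907 0.3032] tau [0.0056 0.0143 0.0265] q [ 0.7323  0.4949 -0.6787  1.9159  0.4006  0.869   0.8667] 0.08543199914600964 20.5333
yaw -31.749827748428846 shift [ 0.0001 -0.0002  0.0004] rot [-0.0002 -0.0096 -0.0003] q [ 0.7317  0.4947 -0.6781  1.9159  0.4002  0.8689  0.865 ] t 20.5833
```

View pics/w11.png

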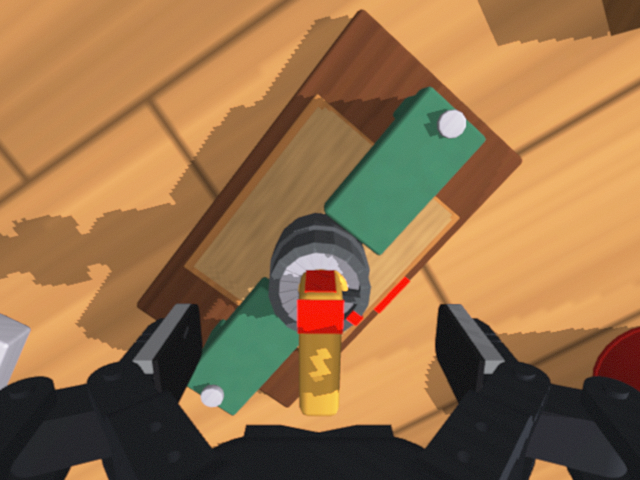

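{"fn": "jog_arm", "kwargs": {"plan": [0, 0, 0.0002, 0, -0.009, 0, 0.3, 0, 0, 0.0002, 0, -0.009, 0, 0.7, 0, 0, 0.0002, 0, -0.009, 0, 1, 0, 0, 0.0002, 0, -0.009, 0, 1, 0, 0, 0.0002, 0, -0.009, 0, 1, 0, 0, 0.0002, 0, -0.009, 0, 1, 0, 0, 0.0002, 0, -0.009, 0, 1], "grip_force": 60}}

```text
time_s: 21.17
ee_pos: [0.5207, -0.1306, 0.1149]
orientation: [-0.681, 0.189, -0.189, 0.681]
force: [-0.2, 0.6, 0.4]
finger_gap: 0.0132
```

```bash
python3 st.py
```

```text
[ 0.5207 -0.1306  0.1149] psi -50.120358403129984 F world [-0.2401  0.6352  0.4268] F tool [-0.5331 -0.4267  0.4207] tau [ 0.1035 -0.1051  0.0044] q [ 0.7328  0.4953 -0.6807  1.9157  0.4021  0.8695  0.8754] 0.013208432408301333 21.1667
```

{"fn": "jog_arm", "kwargs": {"plan": [0, 0.0001, 0, 0, 0.1, 0, 1, 0, 0.0003, 0, 0, 0.2, 0, 1, 0, 0.0004, 0, 0, 0.3, 0, 1, 0, 0.0005, 0, 0, 0.4, 0, 1, 0, 0.0006, 0, 0, 0.5, 0, 1, 0, 0.0008, 0, 0, 0.6, 0, 1, 0, 0.0009, 0, 0, 0.7, 0, 1, 0, 0.001, 0, 0, 0.8, 0, 1, 0, 0.0011, 0, 0, 0.9, 0, 1, 0, 0.0013, 0, 0, 1.0, 0, 1]}}

```text
time_s: 22.0
ee_pos: [0.5204, -0.1307, 0.1135]
orientation: [0.506, -0.494, 0.494, -0.506]
force: [-1.6, 0.6, -0.4]
finger_gap: 0.0132
```

```bash
python3 st.py
```

```text
[ 0.5204 -0.1307  0.1135] psi -107.69811115319297 F world [-1.5721  0.5568 -0.3698] F tool [-0.595   0.3705 -1.5579] tau [-0.0479  0.2583 -0.0162] q [ 0.5567  0.4469 -0.4532  1.9224  0.2593  0.8298 -0.0099] 0.013179236685576459 22.0
```

{"fn": "jog_arm", "kwargs": {"plan": [0, 0.0001, 0, 0, 0.1, 0, 1, 0, 0.0003, 0, 0, 0.2, 0, 1, 0, 0.0004, 0, 0, 0.3, 0, 1, 0, 0.0005, 0, 0, 0.4, 0, 1, 0, 0.0006, 0, 0, 0.5, 0, 1, 0, 0.0008, 0, 0, 0.6, 0, 1, 0, 0.0009, 0, 0, 0.7, 0, 1, 0, 0.001, 0, 0, 0.8, 0, 1, 0, 0.0011, 0, 0, 0.9, 0, 1, 0, 0.0013, 0, 0, 1.0, 0, 1]}}

```text
time_s: 22.83
ee_pos: [0.5202, -0.1305, 0.1121]
orientation: [-0.208, 0.676, -0.676, 0.207]
force: [-3.3, 2.6, 2.5]
finger_gap: 0.0129
```

{"fn": "jog_arm", "kwargs": {"plan": [0, 0.0001, 0, 0, 0.1, 0, 1, 0, 0.0003, 0, 0, 0.2, 0, 1, 0, 0.0004, 0, 0, 0.25, 0, 1, 0, 0.0004, 0, 0, 0.25, 0, 1, 0, 0.0004, 0, 0, 0.25, 0, 1, 0, 0.0004, 0, 0, 0.25, 0, 1]}}

```text
time_s: 23.33
ee_pos: [0.5205, -0.1308, 0.1119]
orientation: [-0.124, 0.696, -0.696, 0.124]
force: [-1.9, -0.0, 3.0]
finger_gap: 0.0132
```

```bash
python3 st.py; python3 - <<'E'
from h import *
snap('wrist','w12')
q=snap('scene','s12')[1];a=cv2.resize(q[130:250,230:350],None,fx=5,fy=5,interpolation=cv2.INTER_CUBIC);save('zs12',a)
E
```

```text
[ 0.5205 -0.1308  0.1119] psi -178.91273177929006 F world [-1.9392 -0.0314  2.9746] F tool [ 1.8318 -2.974  -0.6402] tau [-0.0008  0.6233 -0.0291] q [ 0.3348  0.4179 -0.1783  1.9307  0.1004  0.8017 -1.1169] 0.013240986393995152 23.3333
```

View pics/zs12.png

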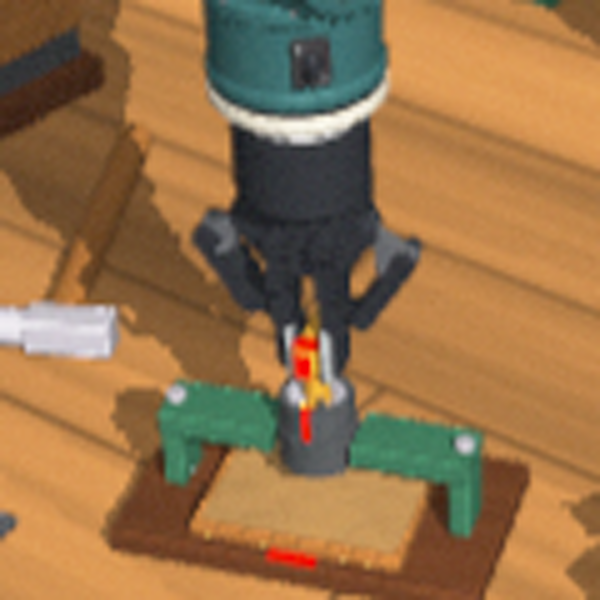

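View pics/w12.png

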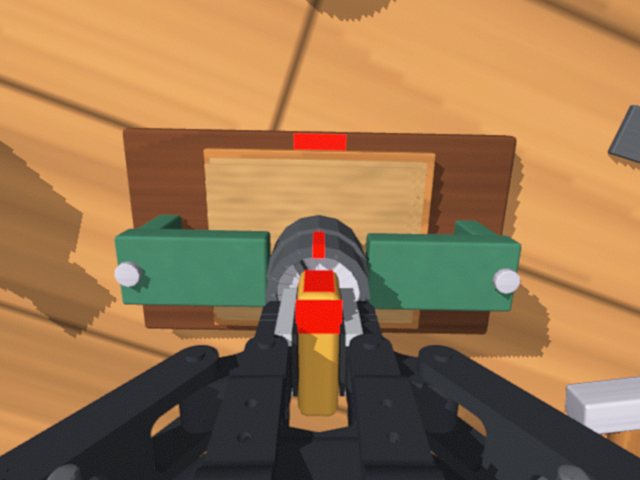

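```bash
python3 - <<'E'
from h import *
for n,b in (('w12',(375,400,310,328)),('w9',(320,370,312,328)),('w6',(300,370,312,328))):
    f=np.load(n+'.npz');K=f['K'];T=f['T'];d=f['d']
    vv,uu=np.mgrid[0:480,0:640];C=np.stack([(uu-K[0,2])*d/K[0,0],(vv-K[1,2])*d/K[1,1],d],-1)
    W=(C-T[:3,3])@T[:3,:3];q=W[b[0]:b[1],b[2]:b[3]][d[b[0]:b[1],b[2]:b[3]]>0];print(n,len(q),np.median(q[:,2]) if len(q) else 0)
s=read_state();print(s['dq'],s['force'])
E
```

```text
w12 448 0.1410709618609304
w9 794 0.15711236925728986
w6 1118 0.24796116256199258
[ 0.0003  0.001   0.0014  0.0001 -0.0006  0.0008 -0.006 ] [-2.1379 -0.421   2.3355]
```

```bash
python3 - <<'E'
from h import *
print(sign_off())
E
```

```text
the job is handed in; nothing more can be done
None
```

The job is handed in: the brass bolt is started in the boss's thread and still held in the gripper. Sign-off gave no verdict, so the results below are from my own measurements.

**What I did:**
1. I lifted the brass bolt from the rack and set it in the boss with the nose about 90° clockwise of the red mark. It touched the ridge at about 12–15 N.
2. I turned it backward under light pressure to the red mark, where the contact force vanished. I then lowered it about 6.5 mm until it met the ridge one turn below, as expected.
3. I turned it forward one full turn. I opened the fingers once, about 230° in, swung them back half a turn, and regripped.

**Last checks:**
- **Nose direction:** it is within about 1° of the red mark.
- **Upright and gripped:** the bolt stands upright in the pictures. The fingers are 13.2 mm apart at a 60 N grip setting, and the arm is at rest.
- **Forces:** the tool force at the end is about 3 N, and no reading during the job passed about 16 N.
- **Other objects:** I touched nothing else that I know of, but did not check the black bolt or the other objects again at the end.

**Disagreement:** the tool height puts the nose about 13 mm below the thread's upper end. The wrist camera's depth reading puts it at 14 to 15 mm. Both are within the 10.5–16.5 mm allowed.

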